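Start a heated stir in the safe order

ROBOT

A 7-joint arm with a two-finger parallel gripper is mounted at the origin on the work surface. World frame = base frame: x ahead of the robot, y to its left, z up, the work surface at z = 0. Lengths are in m, angles in rad, forces in N, time in s.
With the tool pointing down it reaches from about 0.4 to 0.85 m from the base axis. Payload 10.4 kg.
Tool frame: the origin (TCP) lies at the very end of the fingers, on their centre line; the grasp point (between the pads) lies 19 mm behind it; x points along the fingers, z is the direction in which the jaws open and shut, and the axes are right-handed (so a half turn about x gives the same grasp; the last joint's range is limited). The gripper opens to 85 mm and grips with 20 to 120 N. Pads are 22 mm wide; open, the fingers measure 114 mm over their backs; the gripper's body (76 mm by 85 mm) begins 54 mm behind the grasp point. The pads swing forward as they close: fully open they stand 13 mm farther back than shut.
Start: joints at [-1.316, 0.332, -0.065, 1.46, 0.022, 1.35, -0.088], TCP at [0.171, 0.601, 0.231] pointing down, gripper open.
Joint ranges: [-2.6, 2.6], [-0.5, 2.12], [-1.47, 1.34], [0.16, 2.42], [-1.27, 4.41], [0.06, 2.06], [-2.6, 2.6]. Speed limits (rad/s): [2.22, 2.22, 2.79, 2.79, 3.14, 3.14, 3.14].

INTERFACE

Orientations are given as a unit quaternion [x, y, z, w].
In Python, from workcell import telemetry, viewer, manip, spot_in, mark_of gives the robot as it stands. The module is installed in compiled form; this text tells all that it offers.
- The arm moves only by the shell command python3 -m crank 'ROWS' [FORCE]. ROWS is JSON, a list of rows, each a list of 3 entries, a list of its own where there are three numbers: the closure, from 0 (fully open) to 1 (shut), then the shift along the world's x, y, z in cm, then the turn, a rotation vector about the world's x, y, z in rad. A call has 1 to 12 rows; each row shifts and turns the commanded pose from where the row before left it; what a row does not reach is not made up. A row lasts 1/12 s, in which the tool goes at most 41.7 mm and 7.16 degrees, less where a joint would pass 70% of its speed; a pose out of reach is approached as far as the arm can. A call with a gripper value outside its range is refused whole. The fingers move at their own pace and stop on an object; FORCE is the grip in N (left out, the last holds). Time passes only in rows, so rows that do not move let the fingers close. It gives the time, the measured TCP pose, the force and the opening at its end, in the units of the state.
- telemetry.get_obs(): the state, without advancing time (a new reading comes with each control period).
- viewer.camera(name): name is "scene" or "top"; returns a dict with "frame" (400x640x3 uint8, red, green, blue), "intrinsics" (3x3 intrinsics, pixels), "cam_to_world" (4x4, takes a point from camera to world coordinates). Camera axes: x right, y up, looking along -z (the intrinsics and any distortion apply to the point x, -y, -z); pixel columns grow to the right and rows downward; lengths in m; the calibration is good to about 2 mm. A picture is of the moment at which its call begins. There is no depth.
- manip.hand_in(): hands the job in, once; it reports no verdict.
Trained networks look in a picture, given as the dict that the camera call returned (one of the last four; its "shot" number tells which), for a name from the list of things; names that differ only in an ending like _2 or _b are one class to them, and where a whole thing is asked for, a point or a joint stands for the part that bears it (a point fixed in the world has none). Each returns a list of dicts, best first, with "conf" (0 to 1); they miss things now and then, are a little off and sometimes report something else, mostly with a low value. They report only what shows in the picture. A call takes as long as a camera call.
- spot_in(thing, picture): "location" ([x, y, z] in m, in the coordinates of the camera as it stood for that picture, good to about 4 mm: the middle of the surface that is visible of it).
- mark_of(thing, picture): "location" ([x, y, z] in m, in the coordinates of the camera as it stood for that picture, good to about 4 mm: a listed point, or the origin of a listed thing).
The state is a dict: "clock": time; "joint_pos": joint angles; "joint_velocities": joint speeds; "tau": joint torques, N m; "position": TCP position; "ee_rot": TCP orientation; "ft_force": force on the tool from outside, world axes, zero at the start; "torque": the same for the moment, N m; "grip_width": opening from 0.0 (shut) to 1.0 (fully open).
Only numpy, scipy, OpenCV 4.12 (cv2) and the standard library are available. Lean on these libraries where they do the work, as an engineer would, in place of code of your own. Each camera call takes 0.05 s, during which the arm holds its last target. There are 200 camera calls.

TASK

Set the flask stirring and heating, in the safe order: switch on the fume extractor first (green rocker), then the stirrer (blue rocker on the hotplate), and the heater last (red rocker). Press down the raised end of each rocker, the one towards the front of the machine, lightly with a fingertip until it is fully home, and leave all three on. Grasp and lift nothing, and leave the dials, the flask and everything else on the bench as they are.

Things in the scene. Friction and masses are not known exactly. Their poses are not given: they have to be found in the camera images.
- extractor: fixed fume extractor: grey box, 230 deep (x), 200 wide (y), 165 mm high, round guarded intakes on both sides, carry handle 30 mm high across the rear of its top. Origin: centre of its underside; -x is its front, facing roughly to the robot; +y its left as the robot sees it. On the flat top, near the front: green rocker (pivot x -66, y +36 mm) and black dial (x -66, y -36 mm)
- hotplate: fixed hotplate stirrer, white, 270 deep (x), 190 wide (y). White plate 168 by 172 mm centred at x +48, top 112 mm up; before it a flat control deck 81 mm up: blue rocker at left (pivot x -85, y +66 mm), red at right (x -85, y -66), two black dials between (x -80, y +23, -23). Origin: centre of underside; -x is its front, facing roughly to the robot; +y its left as the robot sees it
- fan_switch (a joint): green rocker switch of the fume extractor. 0 rad: off, its end towards the machine's front raised; 0.314 rad: fully on, that end pressed right down. Turns stiffly (2 to 3 N at the pressing point), stays wherever it is left. Fully on it stops; pressed harder, the whole switch gives up to 4 mm on its springy clips (4 N rising to 14 N), then is hard. Pressed faster than 30 mm/s it knocks hard on its stop
- stir_switch (a joint): blue rocker switch of the stirrer, at the left of the hotplate's deck. 0 rad: off, its end towards the machine's front raised; 0.314 rad: fully on, that end pressed right down. Turns stiffly (2 to 3 N at the pressing point), stays wherever it is left. Fully on it stops; pressed harder, the whole switch gives up to 4 mm on its springy clips (4 N rising to 14 N), then is hard. Pressed faster than 30 mm/s it knocks hard on its stop
- heat_switch (a joint): red rocker switch of the heater, at the right of the hotplate's deck. 0 rad: off, its end towards the machine's front raised; 0.314 rad: fully on, that end pressed right down. Turns stiffly (2 to 3 N at the pressing point), stays wherever it is left. Fully on it stops; pressed harder, the whole switch gives up to 4 mm on its springy clips (4 N rising to 14 N), then is hard. Pressed faster than 30 mm/s it knocks hard on its stop
- fan_switch_press (a point): pressing point on the green rocker (cap 36 mm front to back, 25 mm wide, in a frame 3 mm high): middle of the top face of its raised front end, marked by a white line, 13 mm from the pivot, 5 mm in from the end. It moves with the cap, sinking about 4 mm from off to on, and is then still 7 mm above the extractor's top, so a flat fingertip can press it home. Axes are the cap's; y to the machine's left, along the pivot
- stir_switch_press (a point): pressing point on the blue rocker (cap 36 mm front to back, 25 mm wide, in a frame 3 mm high): middle of the top face of its raised front end, marked by a white line, 13 mm from the pivot, 5 mm in from the end. It moves with the cap, sinking about 4 mm from off to on, and is then still 7 mm above the deck, so a flat fingertip can press it home. Axes are the cap's; y to the machine's left, along the pivot
- heat_switch_press (a point): pressing point on the red rocker (cap 36 mm front to back, 25 mm wide, in a frame 3 mm high): middle of the top face of its raised front end, marked by a white line, 13 mm from the pivot, 5 mm in from the end. It moves with the cap, sinking about 4 mm from off to on, and is then still 7 mm above the deck, so a flat fingertip can press it home. Axes are the cap's; y to the machine's left, along the pivot
- fan_dial_pointer (a point): tip of the white pointer line on the black speed dial of the extractor, 34 mm across and 17 mm high; the point lies 12 mm from the dial's axis and goes round with it. The dial may be set anywhere at the start and is to stay so
- stir_dial_pointer (a point): tip of the white pointer line on the black speed dial of the stirrer (the hotplate's left dial), 34 mm across and 17 mm high; the point lies 12 mm from the dial's axis and goes round with it. The dial may be set anywhere at the start and is to stay so
- heat_dial_pointer (a point): tip of the white pointer line on the black temperature dial of the heater (the hotplate's right dial), 34 mm across and 17 mm high; the point lies 12 mm from the dial's axis and goes round with it. The dial may be set anywhere at the start and is to stay so
- flask_center (a point): clear glass conical flask, 85 mm across the foot and 134 mm high, standing in the middle of the hotplate's plate; the point is on its axis, 67 mm above its foot
- reagent_center (a point): small amber glass bottle with black cap, 56 mm across and 125 mm high, standing on the bench; the point is half-way up
- beaker_center (a point): clear open beaker, 72 mm across and 90 mm high, standing on the bench; the point is half-way up
- marker_center (a point): white marker pen with black cap, 137 mm long, 15 mm thick, lying on the bench; the point is its centre
- spatula_center (a point): flat steel laboratory spatula, 177 mm long, 6 mm thick, lying on the bench; the point is its centre
- cylinder_center (a point): glass measuring cylinder with blue foot, 64 mm across the foot and 235 mm high, standing on the bench; the point is half-way up
- washbottle_center (a point): white wash bottle with red cap and spout, 68 mm across and 178 mm high, standing on the bench; the point is 75 mm above its foot

How it is judged:
On the way, in this order (a step that is already met when the one before it is completed fails the run):
1. the extractor's green rocker is on, the blue and red ones still off (value of joint fan_switch above 0.25 rad and value of joint each of stir_switch, heat_switch below 0.1 rad), for 0.1 s.
2. the stirrer's blue rocker is on too, the red one still off (value of joint each of fan_switch, stir_switch above 0.25 rad and value of joint heat_switch below 0.1 rad), for 0.1 s.
3. the heater's red rocker is on too (value of joint each of fan_switch, stir_switch, heat_switch above 0.25 rad), for 0.1 s.
At the end, for the whole second after the job is handed in: All three rockers are on (each past 0.25 of its 0.314 rad), every dial pointer is within 5 mm, the flask within 12 mm and every other loose thing within 20 mm of where it was at the start (all of step 3 and distance of each of fan_dial_pointer, stir_dial_pointer, heat_dial_pointer from where it was at the start of the episode below 0.005 m and distance of flask_center from where it was at the start of the episode below 0.012 m and distance of each of reagent_center, beaker_center, marker_center, spatula_center, cylinder_center, washbottle_center from where it was at the start of the episode below 0.02 m); the robot touches nothing.
It fails at once if a switch is put on out of order: the stirrer before the extractor, or the heater before both ((value of joint heat_switch above 0.16 rad and value of joint any of fan_switch, stir_switch below 0.16 rad) or (value of joint stir_switch above 0.16 rad and value of joint fan_switch below 0.16 rad)).
It fails at once if a switch or machine is pushed hard: more than 30 N (contact force between any of the fingers, the arm and extractor above 30 N or contact force between any of the fingers, the arm and hotplate above 30 N).
It fails at once if a dial is turned: its pointer moves more than 5 mm (distance of any of fan_dial_pointer, stir_dial_pointer, heat_dial_pointer from where it was at the start of the episode above 0.005 m).
It fails at once if the flask is shifted, lifted or tipped: its centre goes more than 12 mm from where it stood (distance of flask_center from where it was at the start of the episode above 0.012 m).
It fails at once if another loose thing on the bench is shifted, lifted or tipped: its centre goes more than 20 mm from where it was (distance of any of reagent_center, beaker_center, marker_center, spatula_center, cylinder_center, washbottle_center from where it was at the start of the episode above 0.02 m).
It also fails if it takes over 54 s, if anything falls off the work surface, if the arm or the gripper's body presses on something with over 40 N, if the wrist force passes 120 N, or if a joint passes its speed limit or range.

## Working session

There is one attempt and no reset: what is moved stays moved. The work goes in short steps, Python scripts to look and compute and a shell command to move; the robot and the scene stay as the last step left them, time stands still between calls to the robot, and variables do not carry over. Pictures are saved under pics/ and viewed, about 8 in all and at most 12, crops included, and the job is handed in when it is done.

```bash
mkdir -p pics; cat > h.py <<'E'
import numpy as np, cv2
from workcell import telemetry, viewer, manip, spot_in, mark_of
def w(c,p): return (c["cam_to_world"]@np.r_[p,1])[:3]
def px(c,P):
    q=np.linalg.inv(c["cam_to_world"])@np.r_[P,1]; q=c["intrinsics"]@[q[0],-q[1],-q[2]]; return q[:2]/q[2]
E
python3 - <<'E'
from h import *
ims=[]
o=telemetry.get_obs(); print(o["clock"],o["position"],o["ee_rot"],o["ft_force"],o["grip_width"])
for n in("scene","top"):
    c=viewer.camera(n); cv2.imwrite(f"pics/{n}0.png",c["frame"][:,:,::-1])
    print(n,c["cam_to_world"].round(3).tolist(), c["intrinsics"].tolist())
    for t in "extractor hotplate fan_switch_press stir_switch_press heat_switch_press flask_center reagent_center beaker_center cylinder_center washbottle_center".split():
        for d in mark_of(t,c)[:1]: P=w(c,d["location"]); print(t,round(d["conf"],2),P.round(4),px(c,P).round())
E
```

```text
0.0 [0.17129568 0.60067047 0.23052118] [-0.4262837   0.56479956  0.42564108  0.56401537] [-0.18007489  0.06495062 -0.08295976] 1.0011118484992292
scene [[0.662, -0.506, 0.554, 1.287], [0.75, 0.444, -0.491, -0.67], [0.003, 0.74, 0.673, 1.013], [0.0, 0.0, 0.0, 1.0]] [[439.7445941073651, 0.0, 314.29622247808976], [0.0, 439.7445941073651, 207.4134837258528], [0.0, 0.0, 1.0]]
extractor 0.91 [ 0.6396 -0.2189  0.0009] [282. 284.]
hotplate 0.71 [0.6296 0.1921 0.0008] [377. 217.]
fan_switch_press 0.72 [ 0.6328  0.192  -0.001 ] [378. 218.]
stir_switch_press 0.5 [0.5259 0.2402 0.0925] [367. 175.]
flask_center 0.76 [0.6775 0.2085 0.1781] [398. 181.]
reagent_center 0.79 [0.5355 0.4943 0.0621] [415. 155.]
beaker_center 0.84 [ 0.3947 -0.062   0.0469] [273. 205.]
cylinder_center 0.75 [ 0.5824 -0.4619  0.1161] [189. 293.]
washbottle_center 0.65 [ 0.4502 -0.4731  0.071 ] [164. 276.]
top [[-0.018, 0.981, -0.195, 0.356], [-1.0, -0.016, 0.009, -0.003], [0.006, 0.195, 0.981, 1.169], [0.0, 0.0, 0.0, 1.0]] [[387.1565114006323, 0.0, 313.3018345427821], [0.0, 387.1565114006323, 195.0110855893873], [0.0, 0.0, 1.0]]
hotplate 0.66 [ 0.6371  0.1874 -0.0022] [248. 181.]
fan_switch_press 0.5 [ 0.5646 -0.1729  0.1795] [375. 190.]
stir_switch_press 0.67 [0.5257 0.242  0.09  ] [223. 212.]
heat_switch_press 0.67 [0.5483 0.1127 0.0896] [269. 204.]
flask_center 0.64 [0.6828 0.204  0.1773] [232. 149.]
reagent_center 0.86 [0.5329 0.4931 0.061 ] [138. 213.]
beaker_center 0.77 [ 0.3948 -0.0603  0.0457] [331. 258.]
cylinder_center 0.69 [ 0.5829 -0.461   0.1181] [474. 186.]
washbottle_center 0.68 [ 0.4555 -0.4683  0.0714] [474. 234.]
```

View pics/scene0.png

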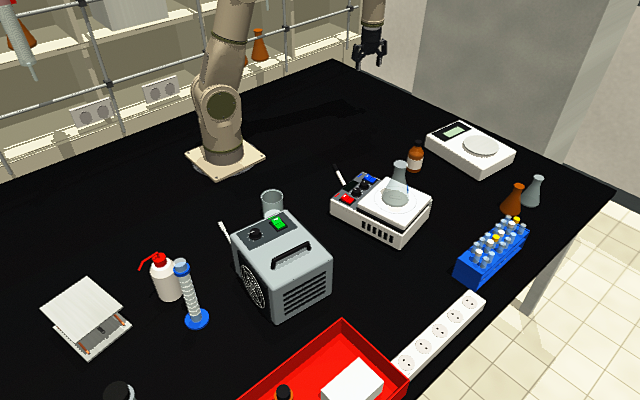

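View pics/top0.png

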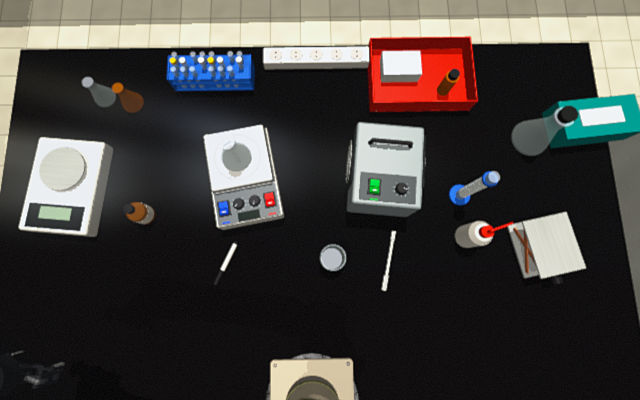

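The scene view shows the extractor (green rocker at about 279,223) and hotplate (red 347,199, blue 370,180). The top view shows green at 374,186, blue at 223,208 and red at 269,200, with the fronts facing the robot. Next I'll refine the positions from the colours.

```bash
cat > m.py <<'E'
from h import *
from scipy.spatial.transform import Rotation as R
cs={n:viewer.camera(n) for n in("scene","top")}
boxes={"scene":(200,140,400,260),"top":(200,110,440,240)}
def cen(c,n,col):
    h=cv2.cvtColor(c["frame"],cv2.COLOR_RGB2HSV); lo,hi={"g":(50,75),"b":(105,130),"r":(0,8)}[col]
    m=((h[...,0]>=lo)&(h[...,0]<=hi)&(h[...,1]>150)&(h[...,2]>70)).astype(np.uint8)
    if col=="r": m|=((h[...,0]>172)&(h[...,1]>150)&(h[...,2]>70)).astype(np.uint8)
    x0,y0,x1,y1=boxes[n]; z=np.zeros_like(m); z[y0:y1,x0:x1]=m[y0:y1,x0:x1]
    k,l,s,ce=cv2.connectedComponentsWithStats(z); i=1+s[1:,4].argmax(); return ce[i],s[i]
def ray(c,u):
    K=c["intrinsics"]; d=np.array([(u[0]-K[0,2])/K[0,0],-(u[1]-K[1,2])/K[1,1],-1]); T=c["cam_to_world"]; return T[:3,3],T[:3,:3]@d
def plane(c,u,z): o,d=ray(c,u); return o+d*(z-o[2])/d[2]
if __name__=="__main__":
    for col,z in(("g",.176),("b",.092),("r",.092)):
        A=[];b=[]
        for n,c in cs.items():
            u,s=cen(c,n,col); print(col,n,u.round(1),s,"plane",plane(c,u,z).round(4))
            o,d=ray(c,u); d/=np.linalg.norm(d); M=np.eye(3)-np.outer(d,d); A.append(M); b.append(M@o)
        print("tri",np.linalg.solve(sum(A),sum(b)).round(4))
    c=cs["top"]
    for t in("fan_dial_pointer","heat_dial_pointer","stir_dial_pointer","fan_switch_press","extractor"):
        for n,c in cs.items():
            for d in mark_of(t,c)[:2]: print(t,n,round(d["conf"],2),w(c,d["location"]).round(4))
    print(R.from_quat(telemetry.get_obs()["ee_rot"]).as_matrix().round(3).tolist())
    f=cs["top"]["frame"][110:240,195:435,::-1]; cv2.imwrite("pics/tc.png",cv2.resize(f,None,fx=3.3,fy=3.3,interpolation=2))
E
python3 m.py
```

```text
g scene [277.  222.2] [268 216  17  14 117] plane [ 0.5766 -0.1763  0.176 ]
g top [374.2 185.8] [369 179  11  15 130] plane [ 0.576  -0.1727  0.176 ]
tri [ 0.5757 -0.1741  0.1741]
b scene [369.4 178.4] [363 174  13   9  66] plane [0.5428 0.236  0.092 ]
b top [223.  207.8] [218 201  11  15 121] plane [0.5383 0.2418 0.092 ]
tri [0.5387 0.2423 0.0864]
r scene [347.  198.7] [341 193  13  11  79] plane [0.5672 0.1065 0.092 ]
r top [269.1 198.9] [264 192  11  15 116] plane [0.5617 0.1122 0.092 ]
tri [0.5625 0.1124 0.0857]
fan_dial_pointer scene 0.54 [ 0.5603 -0.2524  0.1836]
fan_dial_pointer top 0.58 [ 0.568  -0.2578  0.1819]
heat_dial_pointer scene 0.64 [ 0.3924 -0.064   0.0421]
heat_dial_pointer scene 0.59 [0.5454 0.1562 0.0941]
heat_dial_pointer top 0.5 [0.5473 0.1568 0.0948]
stir_dial_pointer scene 0.42 [0.5435 0.2075 0.1013]
stir_dial_pointer scene 0.16 [ 0.6406 -0.2169 -0.0008]
stir_dial_pointer top 0.49 [0.5372 0.2039 0.098 ]
fan_switch_press scene 0.46 [ 0.565  -0.1751  0.1753]
fan_switch_press top 0.53 [ 0.564  -0.1718  0.1765]
fan_switch_press top 0.39 [0.6764 0.2017 0.1769]
extractor scene 0.91 [ 0.6386 -0.2188 -0.0036]
[[0.0, -0.962, 0.274], [0.0, 0.274, 0.962], [-1.0, 0.0, 0.0]]
```

View pics/tc.png

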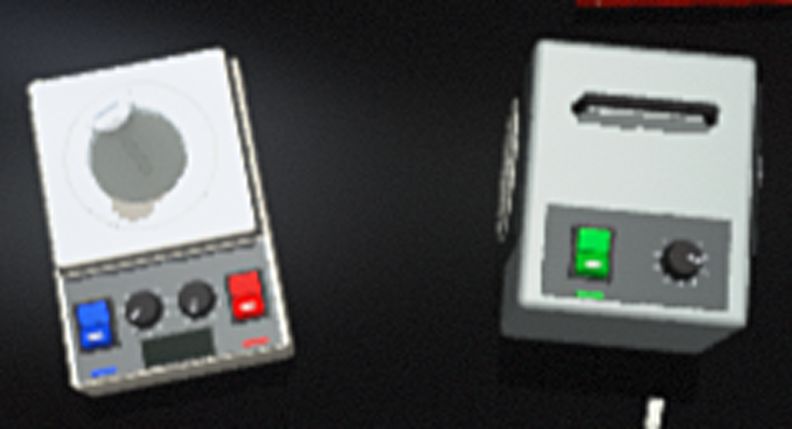

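The crop confirms the white lines on the front ends, with hotplate yaw about +0.18 and extractor yaw about -0.09. The planned fingertip target is 20 mm in front of each pivot, with the jaws shut and the jaw axis along machine y. First move is towards the extractor.

```bash
python3 -m crank '[[1,[0,0,2.5],[0,0,0.0935]],[1,[0,0,2.5],[0,0,0.0935]],[1,[1.75,-3.5,0],[0,0,0]],[1,[1.75,-3.5,0],[0,0,0]],[1,[1.75,-3.5,0],[0,0,0]],[1,[1.75,-3.5,0],[0,0,0]],[1,[1.75,-3.5,0],[0,0,0]],[1,[1.75,-3.5,0],[0,0,0]],[1,[1.75,-3.5,0],[0,0,0]],[1,[1.75,-3.5,0],[0,0,0]],[1,[1.75,-3.5,0],[0,0,0]],[1,[1.75,-3.5,0],[0,0,0]]]' 20
python3 -m crank '[[1,[1.75,-3.5,0],[0,0,0]],[1,[1.75,-3.5,0],[0,0,0]],[1,[1.75,-3.5,0],[0,0,0]],[1,[1.75,-3.5,0],[0,0,0]],[1,[1.75,-3.5,0],[0,0,0]],[1,[1.75,-3.5,0],[0,0,0]],[1,[1.75,-3.5,0],[0,0,0]],[1,[1.75,-3.5,0],[0,0,0]],[1,[1.75,-3.5,0],[0,0,0]],[1,[1.75,-3.5,0],[0,0,0]],[1,[1.75,-3.5,0],[0,0,0]],[1,[0,0,0],[0,0,0]]]'
python3 -c "
from h import *;o=telemetry.get_obs();print(o)"
```

```text
clock: 2.7
position: [0.3469, 0.2492, 0.2816]
ee_rot: [-0.477, 0.522, 0.477, 0.522]
ft_force: [1.4, -0.0, 0.1]
grip_width: -0.004
clock: 3.7
position: [0.5396, -0.141, 0.2808]
ee_rot: [-0.476, 0.525, 0.474, 0.523]
ft_force: [-0.1, -0.5, 0.1]
grip_width: -0.0
{'clock': 3.7, 'joint_pos': array([-0.49849693,  0.18263098,  0.77220894,  1.60127498, -0.12422393,
        1.40935067,  1.75817448]), 'joint_velocities': array([-0.05900724, -0.0807332 , -0.08042969,  0.05999833,  0.05374   ,
        0.01888845, -0.16044462]), 'tau': array([  0.1349241 , -34.08990741,   4.90924224, -41.48115277,
        -1.37549646,  -0.23019386,   2.34780706]), 'position': array([ 0.53963062, -0.14104272,  0.28079477]), 'ee_rot': array([-0.47596762,  0.52507865,  0.47388022,  0.5226708 ]), 'ft_force': array([-0.12201338, -0.48390099,  0.09008738]), 'torque': array([-0.06111796,  0.03361367, -0.05762583]), 'grip_width': -0.00024101090838439022}
```

```bash
python3 -m crank '[[1,[0.8,-1.55,0],[0,0,0]],[1,[0.75,-1.55,-1],[0,0,0]],[1,[0,0,-2],[0,0,0]],[1,[0,0,-2],[0,0,0]],[1,[0,0,-2],[0,0,0]],[1,[0,0,-1],[0,0,0]],[1,[0,0,0],[0,0,0]],[1,[0,0,0],[0,0,0]]]'
python3 - <<'E'
from h import *
for n,(a,b) in {"scene":(280,225),"top":(375,190)}.items():
    c=viewer.camera(n); f=c["frame"][b-55:b+55,a-70:a+70,::-1]
    cv2.imwrite(f"pics/a_{n}.png",cv2.resize(f,None,fx=2.8,fy=2.8,interpolation=2))
a=[cv2.imread(f"pics/a_{n}.png") for n in("scene","top")]; cv2.imwrite("pics/a.png",np.hstack(a))
E
```

```text
clock: 4.37
position: [0.5544, -0.1649, 0.2017]
ee_rot: [-0.477, 0.522, 0.477, 0.522]
ft_force: [0.3, 0.4, 1.3]
grip_width: 0.003
```

View pics/a.png

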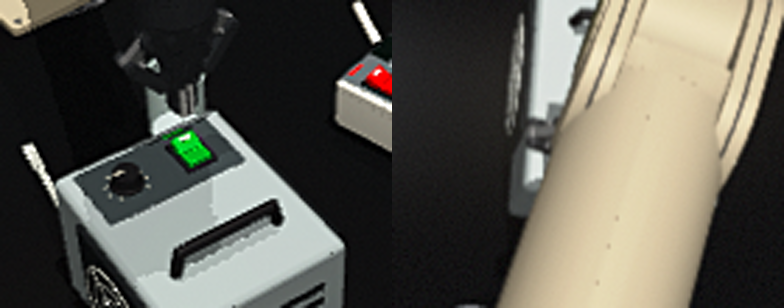

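The scene view shows the shut fingers just in front of and above the green rocker, while the top view is blocked by the arm. I'll correct y by -7 mm and descend.

```bash
python3 -m crank '[[1,[0,-0.7,0],[0,0,0]],[1,[0,0,-0.6],[0,0,0]],[1,[0,0,-0.6],[0,0,0]],[1,[0,0,-0.4],[0,0,0]],[1,[0,0,-0.2],[0,0,0]],[1,[0,0,-0.1],[0,0,0]],[1,[0,0,0],[0,0,0]]]'
```

```text
clock: 5.05
position: [0.5543, -0.1718, 0.182]
ee_rot: [-0.477, 0.522, 0.477, 0.522]
ft_force: [0.3, 0.9, 0.2]
grip_width: 0.001
```

```bash
python3 -m crank '[[1,[0,0,-0.15],[0,0,0]],[1,[0,0,-0.15],[0,0,0]],[1,[0,0,-0.15],[0,0,0]],[1,[0,0,-0.15],[0,0,0]],[1,[0,0,0],[0,0,0]]]'
python3 -m crank '[[1,[0,0,-0.1],[0,0,0]],[1,[0,0,-0.1],[0,0,0]],[1,[0,0,0],[0,0,0]]]'
```

```text
clock: 5.47
position: [0.5542, -0.1719, 0.1761]
ee_rot: [-0.477, 0.522, 0.477, 0.522]
ft_force: [-0.8, -0.6, 1.0]
grip_width: 0.001
clock: 5.72
position: [0.5543, -0.172, 0.1743]
ee_rot: [-0.477, 0.522, 0.477, 0.522]
ft_force: [-1.4, 0.6, 2.0]
grip_width: -0.003
```

```bash
python3 -m crank '[[1,[0,0,-0.1],[0,0,0]],[1,[0,0,-0.1],[0,0,0]],[1,[0,0,0],[0,0,0]]]'
python3 -m crank '[[1,[0,0,-0.1],[0,0,0]],[1,[0,0,0],[0,0,0]]]'
```

```text
clock: 5.97
position: [0.5544, -0.172, 0.1726]
ee_rot: [-0.477, 0.522, 0.477, 0.522]
ft_force: [-4.1, 0.1, 7.3]
grip_width: 0.002
clock: 6.13
position: [0.5544, -0.172, 0.1718]
ee_rot: [-0.477, 0.522, 0.477, 0.522]
ft_force: [-4.8, 0.4, 9.2]
grip_width: 0.003
```

```bash
python3 -m crank '[[1,[0,0,-0.06],[0,0,0]],[1,[0,0,0],[0,0,0]],[1,[0,0,0.3],[0,0,0]],[1,[0,0,1],[0,0,0]],[1,[0,0,2],[0,0,0]],[1,[0,0,4],[0,0,0]],[1,[-3,3,1],[0,0,0.12]],[1,[-2,3.5,0],[0,0,0.12]],[1,[0,3.5,0],[0,0,0]],[1,[0,3.5,0],[0,0,0]]]'
python3 - <<'E'
from h import *
n="scene";a,b=315,200
c=viewer.camera(n); f=c["frame"][b-65:b+65,a-80:a+80,::-1]
cv2.imwrite("pics/b.png",cv2.resize(f,None,fx=4.5,fy=4.5,interpolation=2))
E
```

```text
clock: 6.97
position: [0.5051, -0.0371, 0.2545]
ee_rot: [0.536, -0.46, -0.536, -0.462]
ft_force: [1.5, 0.1, 1.0]
grip_width: 0.003
```

View pics/b.png

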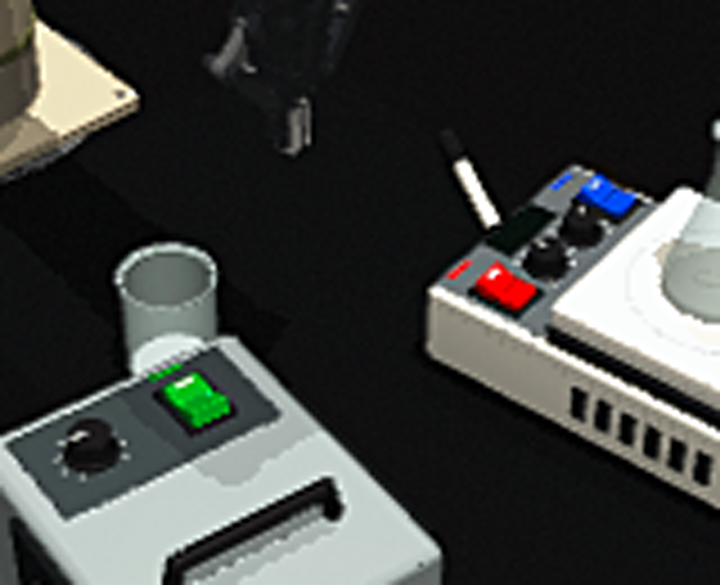

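Green's rear end is now raised (dark rear face visible at 210,410), so it is on; blue and red are still off. Next is the blue rocker.

```bash
python3 -m crank '[[1,[0.2,3.4,0],[0,0,0.03]],[1,[0.2,3.4,0],[0,0,0]],[1,[0.2,3.4,0],[0,0,0]],[1,[0.2,3.4,0],[0,0,0]],[1,[0.2,3.4,0],[0,0,0]],[1,[0.2,3.4,0],[0,0,0]],[1,[0.1,3.4,0],[0,0,0]],[1,[0,3.4,-1],[0,0,0]],[1,[0,0,-3],[0,0,0]],[1,[0,0,-3],[0,0,0]],[1,[0,0,-3],[0,0,0]],[1,[0,0,-2],[0,0,0]]]'
python3 -m crank '[[1,[0,0,0],[0,0,0]],[1,[0,0,0],[0,0,0]]]'
```

```text
clock: 8.02
position: [0.5179, 0.2334, 0.1307]
ee_rot: [-0.543, 0.454, 0.543, 0.452]
ft_force: [0.1, -0.5, -0.2]
grip_width: -0.003
clock: 8.18
position: [0.5186, 0.2335, 0.1333]
ee_rot: [-0.543, 0.454, 0.543, 0.453]
ft_force: [1.0, -0.2, 1.2]
grip_width: 0.001
```

```bash
python3 -m crank '[[1,[-0.05,0.2,-1.5],[0,0,0]],[1,[0,0,-1],[0,0,0]],[1,[0,0,-0.6],[0,0,0]],[1,[0,0,-0.2],[0,0,0]],[1,[0,0,-0.15],[0,0,0]],[1,[0,0,-0.15],[0,0,0]],[1,[0,0,-0.15],[0,0,0]],[1,[0,0,-0.15],[0,0,0]],[1,[0,0,0],[0,0,0]]]'
python3 -m crank '[[1,[0,0,-0.1],[0,0,0]],[1,[0,0,-0.1],[0,0,0]],[1,[0,0,0],[0,0,0]]]'
```

```text
clock: 8.93
position: [0.5184, 0.2358, 0.0944]
ee_rot: [0.543, -0.453, -0.543, -0.453]
ft_force: [0.2, -0.2, 1.2]
grip_width: -0.003
clock: 9.18
position: [0.518, 0.2357, 0.0922]
ee_rot: [-0.543, 0.453, 0.543, 0.453]
ft_force: [-0.7, -0.7, 1.7]
grip_width: -0.003
```

```bash
python3 -m crank '[[1,[0,0,-0.1],[0,0,0]],[1,[0,0,-0.1],[0,0,0]],[1,[0,0,0],[0,0,0]]]'
python3 -m crank '[[1,[0,0,-0.1],[0,0,0]],[1,[0,0,0],[0,0,0]]]'
python3 -m crank '[[1,[0,0,-0.05],[0,0,0]],[1,[0,0,0],[0,0,0]]]'
```

```text
clock: 9.43
position: [0.5181, 0.2357, 0.0901]
ee_rot: [-0.543, 0.453, 0.543, 0.453]
ft_force: [-0.8, -0.6, 1.4]
grip_width: 0.002
clock: 9.6
position: [0.5182, 0.2358, 0.0892]
ee_rot: [-0.543, 0.453, 0.543, 0.453]
ft_force: [-2.1, -0.3, 2.9]
grip_width: -0.002
clock: 9.77
position: [0.5182, 0.2358, 0.0889]
ee_rot: [-0.543, 0.453, 0.543, 0.453]
ft_force: [-2.8, -0.9, 4.3]
grip_width: -0.0
```

```bash
python3 -m crank '[[1,[0,0,-0.1],[0,0,0]],[1,[0,0,0],[0,0,0]]]'
python3 -m crank '[[1,[0,0,-0.1],[0,0,0]],[1,[0,0,0],[0,0,0]]]'
```

```text
clock: 9.93
position: [0.5183, 0.2358, 0.088]
ee_rot: [-0.543, 0.453, 0.543, 0.453]
ft_force: [-2.8, -0.9, 6.3]
grip_width: 0.001
clock: 10.1
position: [0.5183, 0.2358, 0.0871]
ee_rot: [-0.543, 0.453, 0.543, 0.453]
ft_force: [-3.9, -0.8, 7.7]
grip_width: -0.002
```

```bash
python3 -m crank '[[1,[0,0,-0.08],[0,0,0]],[1,[0,0,0],[0,0,0]]]'
python3 -m crank '[[1,[0,0,0.3],[0,0,0]],[1,[0,0,1],[0,0,0]],[1,[0,0,3],[0,0,0]],[1,[0,0,3],[0,0,0]],[1,[0.6,-3.2,0],[0,0,0]],[1,[0.6,-3.2,0],[0,0,0]],[1,[0.6,-3.2,0],[0,0,0]],[1,[0.6,-3.2,0],[0,0,0]],[1,[0,0,0],[0,0,0]],[1,[0,0,0],[0,0,0]]]'
python3 - <<'E'
from h import *
n="scene";a,b=365,185
c=viewer.camera(n); f=c["frame"][b-50:b+50,a-65:a+65,::-1]
cv2.imwrite("pics/c.png",cv2.resize(f,None,fx=5.5,fy=5.5,interpolation=2))
E
```

```text
clock: 10.27
position: [0.5183, 0.2358, 0.0865]
ee_rot: [-0.543, 0.453, 0.543, 0.453]
ft_force: [-4.5, -2.0, 9.4]
grip_width: 0.003
clock: 11.1
position: [0.5428, 0.1054, 0.1595]
ee_rot: [0.542, -0.454, -0.542, -0.455]
ft_force: [-0.1, 0.9, -0.0]
grip_width: -0.0
```

View pics/c.png

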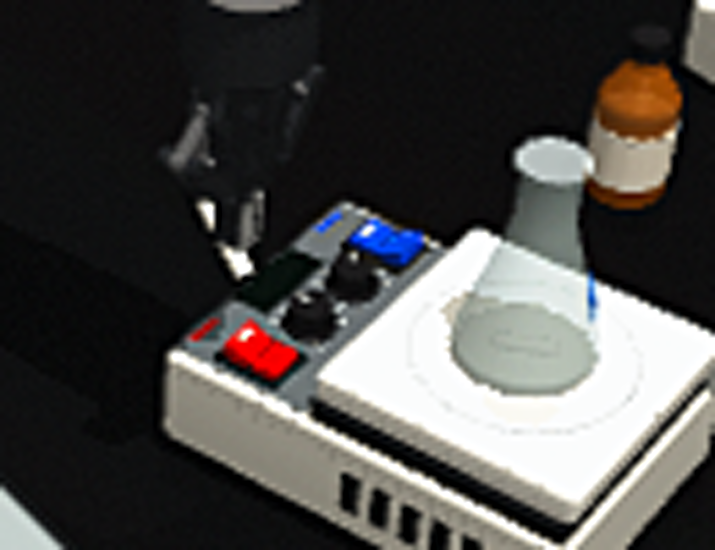

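Blue (about 385,243) now shows its rear part raised, so it is on. Red (258,350) is still off. Next is the red rocker.

```bash
python3 -m crank '[[1,[-0.05,0.15,-2],[0,0,0]],[1,[0,0,-2],[0,0,0]],[1,[0,0,-1.2],[0,0,0]],[1,[0,0,-0.5],[0,0,0]],[1,[0,0,-0.2],[0,0,0]],[1,[0,0,-0.15],[0,0,0]],[1,[0,0,-0.15],[0,0,0]],[1,[0,0,-0.15],[0,0,0]],[1,[0,0,-0.15],[0,0,0]],[1,[0,0,0],[0,0,0]]]'
python3 -m crank '[[1,[0,0,-0.1],[0,0,0]],[1,[0,0,-0.1],[0,0,0]],[1,[0,0,-0.1],[0,0,0]],[1,[0,0,0],[0,0,0]]]'
python3 -m crank '[[1,[0,0,-0.1],[0,0,0]],[1,[0,0,0],[0,0,0]]]'
```

```text
clock: 11.98
position: [0.542, 0.1094, 0.0943]
ee_rot: [0.543, -0.453, -0.543, -0.454]
ft_force: [0.6, 1.1, 1.7]
grip_width: -0.003
clock: 12.32
position: [0.5415, 0.1092, 0.0908]
ee_rot: [-0.543, 0.453, 0.543, 0.453]
ft_force: [-1.8, 0.1, 1.4]
grip_width: -0.001
clock: 12.48
position: [0.5417, 0.1092, 0.0898]
ee_rot: [-0.543, 0.453, 0.543, 0.453]
ft_force: [-1.5, 0.6, 1.9]
grip_width: 0.003
```

```bash
python3 -m crank '[[1,[0,0,-0.1],[0,0,0]],[1,[0,0,-0.05],[0,0,0]],[1,[0,0,0],[0,0,0]]]'
python3 -m crank '[[1,[0,0,-0.1],[0,0,0]],[1,[0,0,0],[0,0,0]]]'
python3 -m crank '[[1,[0,0,-0.07],[0,0,0]],[1,[0,0,0],[0,0,0]]]'
```

```text
clock: 12.73
position: [0.5417, 0.1093, 0.0886]
ee_rot: [-0.543, 0.453, 0.543, 0.453]
ft_force: [-2.6, -0.8, 6.0]
grip_width: 0.003
clock: 12.9
position: [0.5418, 0.1093, 0.0877]
ee_rot: [-0.543, 0.453, 0.543, 0.453]
ft_force: [-3.6, -0.3, 7.0]
grip_width: 0.0
clock: 13.07
position: [0.5418, 0.1093, 0.0872]
ee_rot: [-0.543, 0.453, 0.543, 0.453]
ft_force: [-3.7, -0.4, 8.0]
grip_width: -0.002
```

```bash
python3 -m crank '[[1,[0,0,-0.06],[0,0,0]],[1,[0,0,0],[0,0,0]]]'
python3 -m crank '[[1,[0,0,0.3],[0,0,0]],[1,[0,0,1],[0,0,0]],[1,[0,0,3],[0,0,0]],[1,[0,0,4],[0,0,0]],[1,[0,0,4],[0,0,0]],[1,[0,0,4],[0,0,0]],[1,[-4,0,0],[0,0,0]],[1,[-4,0,0],[0,0,0]],[1,[-3,0,0],[0,0,0]],[1,[0,0,0],[0,0,0]],[1,[0,0,0],[0,0,0]]]'
python3 - <<'E'
from h import *
c=viewer.camera("scene"); f=c["frame"][140:260,225:425,::-1]
cv2.imwrite("pics/d.png",cv2.resize(f,None,fx=4,fy=4,interpolation=2))
d=viewer.camera("top")
p0={k:v[:,:,::-1].astype(int) for k,v in (("scene",cv2.imread("pics/scene0.png")),("top",cv2.imread("pics/top0.png")))}
for t in "reagent_center beaker_center cylinder_center washbottle_center flask_center marker_center spatula_center fan_dial_pointer stir_dial_pointer heat_dial_pointer".split():
    print(t,[w(c,q["location"]).round(3).tolist() for q in mark_of(t,c)[:1]])
E
```

```text
clock: 13.23
position: [0.5418, 0.1093, 0.0867]
ee_rot: [-0.543, 0.453, 0.543, 0.453]
ft_force: [-4.0, -0.4, 9.7]
grip_width: -0.006
clock: 14.15
position: [0.4311, 0.1095, 0.2501]
ee_rot: [-0.543, 0.452, 0.543, 0.454]
ft_force: [0.4, 0.1, 0.1]
grip_width: 0.0
reagent_center [[0.537, 0.493, 0.064]]
beaker_center [[0.389, -0.062, 0.045]]
cylinder_center [[0.577, -0.464, 0.116]]
washbottle_center [[0.451, -0.472, 0.073]]
flask_center [[0.675, 0.203, 0.18]]
marker_center [[0.391, 0.248, 0.006]]
spatula_center [[0.542, 0.212, 0.102]]
fan_dial_pointer [[0.564, -0.255, 0.185]]
stir_dial_pointer [[0.542, 0.208, 0.098]]
heat_dial_pointer [[0.544, 0.158, 0.095]]
```

View pics/d.png

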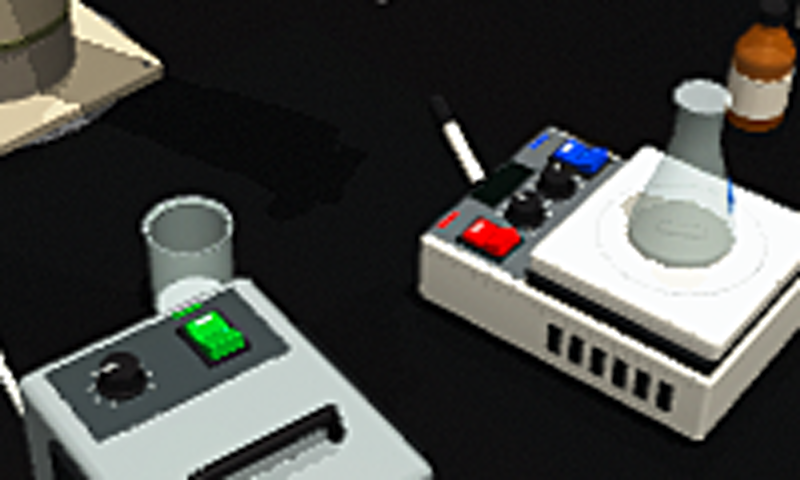

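All three caps now show the rear end raised and the front end down (green 215,335; blue 580,155; red 492,238). The other things are where they were, so I'll hand in.

```bash
python3 -c "
from h import *;manip.hand_in()"
```

```text
the job is handed in; nothing more can be done
```

I pressed the green, blue and red rockers home in that order and handed the job in at about 14 s of the 54 s allowed. The hand-in gives no verdict.

- **How they were pressed:** I used the shut fingertips, slowly (18 mm/s or less). The last upward forces I read were 9.2 N on green, 9.4 N on blue and 9.7 N on red. Green then went 0.6 mm further without another reading. By then the force was rising steadily with depth, as expected once a switch sits on its springy clips.
- **Rockers:** The pictures after each press show the front end down and the rear end raised. This is judged by eye, because the joint angles cannot be read.
- **Dials and loose things:** The three dial pointers, the flask, reagent bottle, beaker, cylinder and wash bottle were found again within about 6 mm of where the same camera first placed them, which is roughly the detector's accuracy.
- **Arm:** It was 25 cm up and clear of everything, with the wrist force near zero.
- **Checks that failed:** The detector gave the spatula a false location on the hotplate. I had no starting measurement of the marker to compare with. The arm went nowhere near the spatula. It passed over the marker about 20 cm up, and the marker shows in the last picture looking undisturbed.

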